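Square up the feeder on the mating hive

ROBOT

A 7-joint arm with a two-finger parallel gripper is mounted at the origin on the work surface. World frame = base frame: x ahead of the robot, y to its left, z up, the work surface at z = 0. Lengths are in m, angles in rad, forces in N, time in s.
With the tool pointing down it reaches from about 0.4 to 0.875 m from the base axis. Payload 19.3 kg.
Tool frame: the origin (TCP) lies at the very end of the fingers, on their centre line; the grasp point (between the pads) lies 19 mm behind it; z points along the fingers, y is the line along which they close (so a half turn about z gives the same grasp; the last joint's range is limited). The gripper opens to 85 mm and grips with 20 to 120 N. Pads are 22 mm wide; open, the fingers measure 114 mm over their backs; the gripper's body (76 mm by 85 mm) begins 54 mm behind the grasp point. The pads swing forward as they close: fully open they stand 13 mm farther back than shut.
Start: joints at [1.066, 0.521, -0.036, 1.599, 0.021, 1.021, -0.113], TCP at [0.263, -0.567, 0.231] pointing down, gripper open.
Joint ranges: [-2.91, 2.91], [-0.3, 2.13], [-1.5, 1.42], [0.17, 2.43], [-1.26, 4.41], [0.16, 1.93], [-2.52, 2.52]. Speed limits (rad/s): [1.89, 1.89, 2.39, 2.39, 3.01, 3.01, 3.01].

INTERFACE

Orientations are given as [roll, pitch, yaw] about the fixed x, y, z axes, in that order (R = Rz(yaw) Ry(pitch) Rx(roll)).
In Python, from workcell import monitor, optics, workorder gives the robot as it stands.
- The arm moves only by the tool apply_moves, never from a script. Its arguments are lists of equal length, an entry for each row: "linear": the shift along the tool's x, y, z each as a share of 0.1 m, from -1 to 1, a list of three; "delta_rot": the turn, a rotation vector about the tool's x, y, z each as a share of 120 degrees, from -1 to 1, a list of three. A call has exactly 5 rows; each row is the pose to reach, as a shift and turn from the pose commanded when the call began, along the tool's axes at that moment; what a row does not reach only later rows make up. A row lasts 1/12 s, in which the tool goes at most 41.7 mm and 7.16 degrees, less where a joint would pass 70% of its speed; a pose out of reach is approached as far as the arm can. A call with a number of a shift or a turn outside -1 to 1 is refused whole. A call with a gripper value outside its range is refused whole. "gripper" is the opening, from -1 (shut) to 1 (fully open), set as the call begins (left out, the last holds). The fingers move at their own pace and stop on an object; "force" is the grip in N (left out, the last holds). Time passes only in rows, so rows that repeat a pose let the fingers close, or fill a call up. It gives the time, the measured TCP pose, the force, the opening and the grip force at its end, in the units of the state.
- monitor.observe(): the state, without advancing time (a new reading comes with each control period).
- optics.grab_frame(name): name is "side" or "top"; returns (picture, depth): 420x560x3 uint8, red, green, blue; 420x560 float32, m along the optical axis (not along the pixel's ray), 0 where there is no reading.
- optics.camera_info(name): a dict with "fx", "fy", "cx", "cy" (pixels), "D" ([k1, k2, p1, p2, k3] as OpenCV has them; the pictures are not rectified), "rvec" (rotation vector, rad) and "tvec" (3), from world to camera coordinates, as OpenCV has them. Camera axes: x right, y down, z forward; pixel columns grow to the right and rows downward; lengths in m; the calibration is good to about 2 mm. A picture is of the moment at which its call begins. camera_info takes no time and is no camera call.
- workorder.job_done(): hands the job in; it is judged then, once.
The state is a dict: "clock": time; "qpos": joint angles; "qd": joint speeds; "joint_efforts": joint torques, N m; "position": TCP position; "tool_rot": TCP orientation; "force": force on the tool from outside, world axes, zero at the start; "moment": the same for the moment, N m; "grip_width": finger opening in m; "finger_force": force on a finger pad.
Only numpy, scipy, OpenCV 4.12 (cv2) and the standard library are available. Lean on these libraries where they do the work, as an engineer would, in place of code of your own. Each camera call takes 0.05 s, during which the arm holds its last target. There are 200 camera calls.

TASK

The shallow wooden feeder has been set down crooked on the small mating hive in the middle of the bench, so robber bees could get in at the gap. Push it along with the fingertips, from outside its walls, until it sits square on the hive with its walls flush all round. Do not grip it, lift it or reach inside it, leave the other things on the bench where they are, and take the hand away at the end.

Things in the scene. Friction and masses are not known exactly. Their poses are not given: they have to be found in the camera images.
- hive: Mating hive, a pine box fixed to the bench: 180 mm along its x, 270 mm along its y, 150 mm high, open at the top, walls 20 mm thick, outside smooth near the top. Origin at the centre of its underside, on the bench; x points to its back, away from the robot (turned up to 0.3 rad), y to its left, z up. On its front (-x) face a landing board sticks out 50 mm, 27 mm high, below a round steel disc.
- feeder: Feeder lying loose on the hive's rim: an open pine tray with the hive's outline, 180 mm along its x, 270 mm along its y, 60 mm high, walls 15 mm. Origin at the centre of its underside; axes as the hive's, and they coincide in plan when it is square. It starts 25 to 50 mm off to the hive's front (-x), up to 40 mm off along y, turned up to 0.14 rad. 0.45 to 0.8 kg; slides under a push of 2 to 10 N.
- joint (a point): Middle of the hive's open top, 150 mm above the bench: the level of the seam between hive and feeder. The seam is plain, without lip or stop; a finger pushing on the feeder that also reaches below the seam meets the hive's wall when the two are flush there. The feeder rests on its rim, so a push off its middle turns it only partly: push near the corner that stands out to turn it more.
- liner: White plastic lining inside the feeder, fixed to it, 150 x 240 mm, reaching up to 2 mm below the rim all round, with a round climbing tower under a clear cap (52 mm across) in its middle, no higher than the rim. Origin at the centre of its underside, 8 mm above the feeder's. Not to be touched.
- honey: Jar of honey, 68 mm across, 105 mm high, near one end of the hive. Origin at the centre of its underside. Leave it alone.
- cage: Small yellow plastic queen cage, 36 x 70 x 17 mm, lying in front of the hive beside the landing board. Origin at the centre of its underside. Leave it alone.
- hivetool: Flat steel hive tool, 270 mm long along its y, 40 to 56 mm wide, 5 mm thick with an 18 mm upturned end, lying behind the hive. Origin at the middle of its underside. Leave it alone.
- fork: Uncapping fork with a red handle, about 200 mm long along its x, 72 mm wide, 28 mm high, lying at the left front of the bench. Origin on the bench under it, at the root of the tines. Leave it alone.
- tester: White jar with a tall yellow cap, 94 mm across, 129 mm high, on the right of the bench. Origin at the centre of its underside. Leave it alone.
- battery: Black tool battery, 120 x 76 x 58 mm, on the right of the bench. Origin at the centre of its underside. Leave it alone.

How it is judged:
By the outcome, as a careful person would: the job done as asked, in the order asked, and still so for the second after the job is handed in, with the robot touching nothing.
It also fails if it takes over 72 s, if anything falls off the work surface, if the arm or the gripper's body presses on something with over 40 N, if the wrist force passes 120 N, or if a joint passes its speed limit or range.

## Working session

There is one attempt and no reset: what is moved stays moved. The work goes in short steps, Python scripts to look and compute and a tool call to move; the robot and the scene stay as the last step left them, time stands still between calls to the robot, and variables do not carry over. Pictures are saved under pics/ and viewed, at most 10 in all, crops included, and the job is handed in when it is done.

Besides the shell and the picture viewer there is one more tool, called after "Call:" as name(argument=value, ...), one argument or row to a line, values as JSON. apply_moves: Moves the arm, as the interface text tells. Its arguments: {"type":"object","properties":{"linear":{"type":"array"},"delta_rot":{"type":"array"},"gripper":{"type":"number"},"force":{"type":"number"}},"required":["linear","delta_rot"]}

```bash
mkdir -p pics; ls
python3 - <<'E'
from workcell import monitor, optics
import cv2,numpy as np
s=monitor.observe(); print(s)
for n in("top","side"):
    p,d=optics.grab_frame(n); cv2.imwrite(f"pics/{n}0.png",p[:,:,::-1]); np.save(f"{n}0.npy",d)
    i=optics.camera_info(n); print(i)
E
```

```text
pics
{'clock': 0.0, 'qpos': array([ 1.06578207,  0.5220448 , -0.03634879,  1.59999499,  0.02121943,
        1.02111169, -0.11281087]), 'qd': array([-0.00201246,  0.00019165,  0.00083826, -0.00021184, -0.00083443,
       -0.00182883,  0.00103475]), 'joint_efforts': array([-1.65227789e-04, -9.27116847e+01,  1.97999910e+00, -3.69929731e+01,
        1.79258821e-02,  8.17714288e-03, -4.68872429e-05]), 'position': array([ 0.26310553, -0.56654699,  0.23071098]), 'tool_rot': array([-3.14042297e+00,  8.99854286e-05,  4.34821924e-01]), 'force': array([ 0.36925832, -0.7543606 , -0.42199606]), 'moment': array([ 0.0330595 , -0.02186981, -0.02580164]), 'finger_force': 0.0, 'grip_width': 0.0855735991057372}
{'fx': 409.5209086370125, 'fy': 409.5209086370125, 'cx': 276.77052082392606, 'cy': 212.71592588058115, 'D': array([0.00668212, 0.        , 0.        , 0.        , 0.        ]), 'rvec': array([ 2.18795971, -2.18619978,  0.05997364]), 'tvec': array([0.00201305, 0.51706299, 1.1365413 ])}
{'fx': 513.3528344166086, 'fy': 513.3528344166086, 'cx': 280.72238774296727, 'cy': 216.80727956260074, 'D': array([0.03602256, 0.        , 0.        , 0.        , 0.        ]), 'rvec': array([ 0.11690356, -2.92268905,  1.07500984]), 'tvec': array([0.51427167, 0.12229935, 1.77724574])}
```

View pics/top0.png

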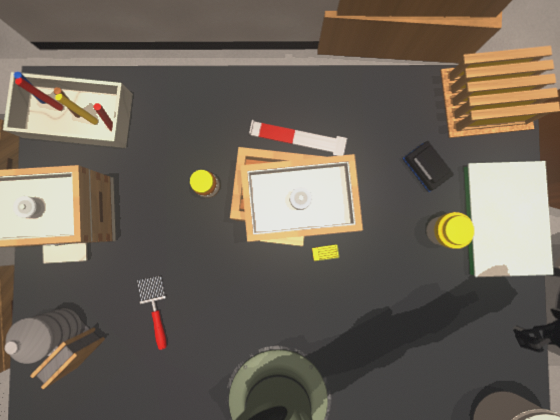

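View pics/side0.png

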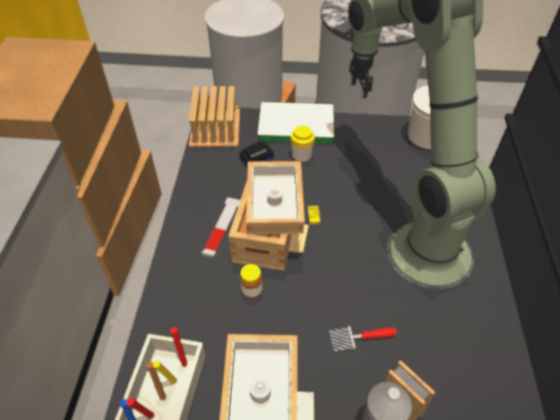

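The top view (up = +x, left = +y) shows the feeder around (300,198), shifted to the hive's right (-y) and front. The hive rim is visible at its left end, around (240,150–220). Next I'll enlarge that area.

```bash
cat > h.py <<'E'
import cv2,numpy as np
from workcell import monitor, optics
def cam(n):
    i=optics.camera_info(n);K=np.array([[i['fx'],0,i['cx']],[0,i['fy'],i['cy']],[0,0,1.]])
    return K,i['D'],cv2.Rodrigues(np.array(i['rvec']))[0],np.array(i['tvec']),np.array(i['rvec'])
def w(n,px,z):
    """world points of pixels px at world height z"""
    K,D,R,t,_=cam(n)
    u=cv2.undistortPoints(np.array(px,float).reshape(-1,1,2),K,D).reshape(-1,2)
    r=np.c_[u,np.ones(len(u))]@R; c=-R.T@t
    return c+r*((z-c[2])/r[:,2])[:,None]
def proj(n,P):
    K,D,R,t,rv=cam(n); return cv2.projectPoints(np.array(P,float),rv,t,K,D)[0].reshape(-1,2)
def snap(n,name,x0,y0,x1,y1,k):
    p,d=optics.grab_frame(n); cv2.imwrite(f"pics/{name}.png",cv2.resize(p[y0:y1,x0:x1,::-1],None,fx=k,fy=k,interpolation=cv2.INTER_CUBIC)); np.save(name+'.npy',d); np.save(name+'_p.npy',p)
E
python3 - <<'E'
from h import *
p=cv2.imread('pics/top0.png')
cv2.imwrite('pics/topc.png',cv2.resize(p[140:255,225:370],None,fx=5,fy=5,interpolation=cv2.INTER_CUBIC))
K,D,R,t,_=cam('top');print(-R.T@t)
d=np.load('top0.npy'); print(d[198,300],d[180,240],d[165,250],d[239,280])
E
```

```text
[ 0.44639021 -0.00513075  1.16610195]
0.9588256 1.0224319 0.9632528 1.1332389
```

View pics/topc.png

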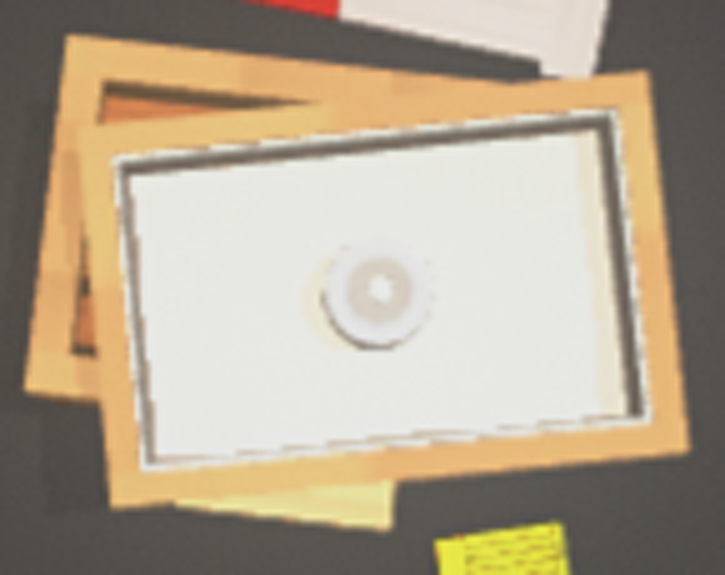

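The crop gives these feeder top corners: (80,127), (650,70), (690,453), (110,507). The hive's left corners are (65,35) and (25,392), and its back edge runs to about (515,83).

```bash
cat >> h.py <<'E'
from scipy.optimize import least_squares
def fit(P,M):
    """pose x,y,yaw mapping model pts M (n,2) to P"""
    f=lambda q:((np.c_[np.cos(q[2])*M[:,0]-np.sin(q[2])*M[:,1]+q[0],np.sin(q[2])*M[:,0]+np.cos(q[2])*M[:,1]+q[1]])-P).ravel()
    r=least_squares(f,[P[:,0].mean(),P[:,1].mean(),0]); return r.x,np.round(r.fun*1000,1)
FM=np.array([[.09,.135],[.09,-.135],[-.09,-.135],[-.09,.135]])
def c2p(c,k,x0,y0): return (np.array(c,float)+.5)/k-.5+[x0,y0]
E
python3 - <<'E'
from h import *
F=w('top',c2p([(80,127),(650,70),(690,453),(110,507)],5,225,140),.21)
f,r=fit(F[:,:2],FM);print(f,r)
H=w('top',c2p([(65,35),(25,392),(515,83)],5,225,140),.15)[:,:2]
h,r=fit(H[:2],FM[[0,3]]);print(h,r); e=H[2]-H[0];print('yaw back',np.arctan2(e[0],-e[1]),H)
c,s=np.cos(h[2]),np.sin(h[2]);d=f[:2]-h[:2];print('rel',c*d[0]+s*d[1],-s*d[0]+c*d[1],f[2]-h[2])
hon=w('top',[(203,181)],.105);print('honey',hon)
E
```

```text
[ 0.54151884 -0.05574461  0.09437139] [ 0.6  0.6 -1.   0.4  0.2  0.2  0.1 -1.2]
[ 0.57140064 -0.02483033 -0.10364954] [-0.3  0.   0.3 -0. ]
yaw back -0.10782553604168513 [[ 0.67514577  0.10010626]
 [ 0.49559081  0.11878404]
 [ 0.65071213 -0.12561828]]
rel -0.0265229204647048 -0.033840054757700175 0.19802093247199543
honey [[0.59443049 0.19453417 0.105     ]]
```

Call:
apply_moves(
  linear=[
    [0.2, -0.18, -0.05],
    [0.4, -0.36, -0.1],
    [0.6, -0.54, -0.15],
    [0.8, -0.72, -0.2],
    [1, -0.9, -0.2],
  ],
  delta_rot=[
    [0, 0, 0.05],
    [0, 0, 0.1],
    [0, 0, 0.15],
    [0, 0, 0.2],
    [0, 0, 0.25],
  ],
  gripper=-1,
  force=60,
)

```text
clock: 0.52
position: [0.3164, -0.4421, 0.2519]
tool_rot: [3.141, -0.001, -0.094]
force: [1.5, -0.5, 0.0]
grip_width: 0.0255
finger_force: 0.0
```

```bash
cat >> h.py <<'E'
H=np.array([.5714,-.0248,-.106])
def to(x,y,z,yaw=None):
    s=monitor.observe();p=np.array(s['position']);a=s['tool_rot']
    from scipy.spatial.transform import Rotation as Ro
    R=Ro.from_euler('xyz',a).as_matrix()
    out=R.T@(np.array([x,y,z])-p)/.1
    rot=0 if yaw is None else (R.T@Ro.from_euler('xyz',[np.pi,0,yaw]).as_matrix())
    rv=0 if yaw is None else Ro.from_matrix(rot).as_rotvec()/np.radians(120)
    print('t',round(s['clock'],2),'pos',p.round(4),'rpy',np.array(a).round(4),'F',np.round(s['force'],1),'lin',out.round(3),'rot',np.round(rv,4))
def hp(x,y):
    c,s=np.cos(H[2]),np.sin(H[2]);return H[0]+c*x-s*y,H[1]+s*x+c*y
E
python3 -c "
from h import *
to(.42,-.2,.25,-.106)"
```

```text
t 0.52 pos [ 0.3164 -0.4421  0.2519] rpy [ 3.1413e+00 -5.0000e-04 -9.4300e-02] F [ 1.5 -0.5  0. ] lin [ 0.803 -2.508  0.018] rot [ 0.0001 -0.0003  0.0056]
```

Call:
apply_moves(
  linear=[
    [0.08, -0.2, 0],
    [0.16, -0.4, 0],
    [0.24, -0.6, 0],
    [0.32, -0.8, 0],
    [0.4, -1, 0],
  ],
  delta_rot=[
    [0, 0, 0.005],
    [0, 0, 0.005],
    [0, 0, 0.005],
    [0, 0, 0.005],
    [0, 0, 0.005],
  ],
)

```text
clock: 0.93
position: [0.365, -0.346, 0.2512]
tool_rot: [-3.141, 0.0, -0.099]
force: [-0.2, 0.3, -0.1]
grip_width: 0.0003
finger_force: 0.0
```

Call:
apply_moves(
  linear=[
    [0.08, -0.2, 0],
    [0.16, -0.4, 0],
    [0.24, -0.6, 0],
    [0.32, -0.8, 0],
    [0.4, -1, 0],
  ],
  delta_rot=[
    [0, 0, 0],
    [0, 0, 0],
    [0, 0, 0],
    [0, 0, 0],
    [0, 0, 0],
  ],
)

```text
clock: 1.35
position: [0.4147, -0.2505, 0.2512]
tool_rot: [-3.142, 0.0, -0.099]
force: [0.5, -0.3, 0.3]
grip_width: -0.0001
finger_force: 0.0
```

Call:
apply_moves(
  linear=[
    [0, -0.2, 0],
    [0, -0.4, 0],
    [0, -0.6, 0],
    [0, -0.8, 0],
    [0, -1, 0],
  ],
  delta_rot=[
    [0, 0, 0],
    [0, 0, 0],
    [0, 0, 0],
    [0, 0, 0],
    [0, 0, 0],
  ],
)

```text
clock: 1.77
position: [0.4242, -0.151, 0.2512]
tool_rot: [-3.142, 0.0, -0.099]
force: [0.5, 0.0, 0.7]
grip_width: -0.0003
finger_force: 0.0
```

```bash
python3 -c "
from h import *
to(.405,.05,.143,-.106)"
```

```text
t 1.77 pos [ 0.4242 -0.151   0.2512] rpy [-3.1416e+00  4.0000e-04 -9.9300e-02] F [0.5 0.  0.7] lin [-0.39  -1.981  1.082] rot [0.     0.0002 0.0032]
```

Call:
apply_moves(
  linear=[
    [-0.08, -0.2, 0],
    [-0.16, -0.4, 0],
    [-0.24, -0.6, 0],
    [-0.32, -0.8, 0],
    [-0.39, -1, 0],
  ],
  delta_rot=[
    [0, 0, 0.003],
    [0, 0, 0.003],
    [0, 0, 0.003],
    [0, 0, 0.003],
    [0, 0, 0.003],
  ],
)

```text
clock: 2.18
position: [0.3948, -0.0477, 0.2512]
tool_rot: [3.142, 0.0, -0.106]
force: [0.4, -0.0, -0.2]
grip_width: 0.0002
finger_force: 0.0
```

Call:
apply_moves(
  linear=[
    [0, -0.2, 0.1],
    [0, -0.4, 0.3],
    [0, -0.6, 0.5],
    [0, -0.8, 0.7],
    [0, -1, 0.8],
  ],
  delta_rot=[
    [0, 0, 0],
    [0, 0, 0],
    [0, 0, 0],
    [0, 0, 0],
    [0, 0, 0],
  ],
)

```text
clock: 2.6
position: [0.4051, 0.0516, 0.1695]
tool_rot: [3.141, 0.002, -0.106]
force: [0.4, -0.3, -0.6]
grip_width: 0.0001
finger_force: 0.0
```

```bash
python3 -c "
from h import *
to(.405,.05,.143,-.106)
snap('side','s1',220,150,330,280,5)"
```

```text
t 2.6 pos [0.4051 0.0516 0.1695] rpy [ 3.1412e+00  2.0000e-03 -1.0570e-01] F [ 0.4 -0.3 -0.6] lin [0.001 0.016 0.265] rot [0.0002 0.0009 0.0002]
```

View pics/s1.png

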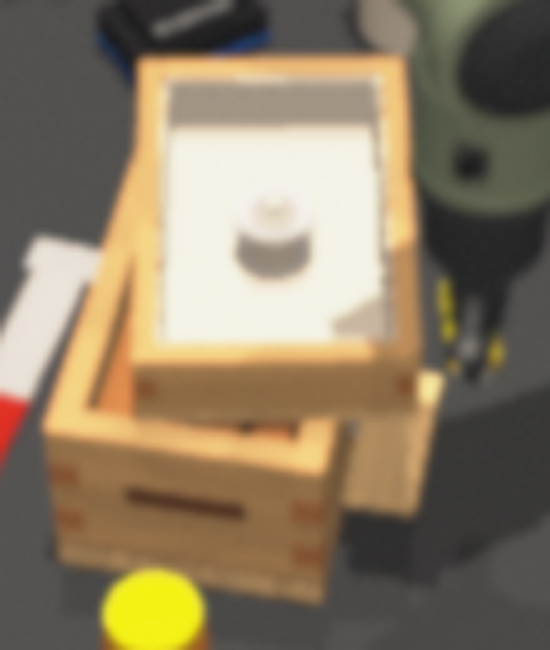

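The side crop shows the closed fingers in front of the feeder's left-front corner, at about (470,370). Yellow finger parts show at (445,300) and (498,350). I'll look at the finger shape more closely.

```bash
python3 -c "
from h import *
p=np.load('s1_p.npy');d=np.load('s1.npy')
print(proj('side',[[.4051,.0516,.1695],[.4051,.0516,.2425]]))
x0,y0,x1,y1=290,190,340,235
cv2.imwrite('pics/s1b.png',cv2.resize(p[y0:y1,x0:x1,::-1],None,fx=12,fy=12,interpolation=cv2.INTER_CUBIC))
K,D,R,t,_=cam('side')
v,u=np.mgrid[y0:y1,x0:x1];z=d[y0:y1,x0:x1].ravel()
uu=cv2.undistortPoints(np.c_[u.ravel(),v.ravel()].astype(float).reshape(-1,1,2),K,D).reshape(-1,2)
W=(np.c_[uu*z[:,None],z]-t)@R
for a in np.arange(.16,.27,.01):
    m=(abs(W[:,2]-a)<.005)&(abs(W[:,1]-.05)<.07)&(W[:,0]<.435)&(W[:,0]>.34)
    if m.sum(): print(round(a,3),m.sum(),W[m,0].min().round(3),W[m,0].max().round(3),W[m,1].min().round(3),W[m,1].max().round(3))
"
```

```text
[[314.2407771  225.18858475]
 [315.47280286 210.10706654]]
0.17 3 0.399 0.415 0.054 0.057
0.18 10 0.396 0.416 0.058 0.063
0.19 9 0.397 0.416 0.059 0.067
0.2 2 0.41 0.413 0.064 0.064
0.22 4 0.395 0.405 0.062 0.066
0.23 9 0.396 0.421 0.064 0.088
0.24 16 0.391 0.424 0.06 0.072
0.25 14 0.391 0.425 0.063 0.11
0.26 43 0.389 0.425 0.066 0.116
0.27 34 0.392 0.426 0.063 0.113
```

View pics/s1b.png

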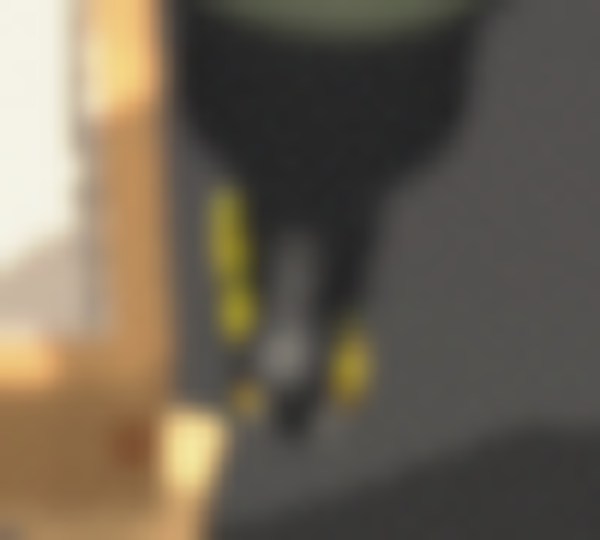

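Tip and TCP agree, and the fingers are about ±10 mm wide near the tip. I'll lower and start pushing at the left-front corner.

Call:
apply_moves(
  linear=[
    [0, 0, 0.1],
    [0, 0, 0.2],
    [0, 0, 0.27],
    [0.05, 0, 0.27],
    [0.1, 0, 0.27],
  ],
  delta_rot=[
    [0, 0, 0],
    [0, 0, 0],
    [0, 0, 0],
    [0, 0, 0],
    [0, 0, 0],
  ],
)

```text
clock: 3.07
position: [0.4163, 0.0496, 0.1444]
tool_rot: [3.141, 0.001, -0.106]
force: [0.6, 0.5, 0.1]
grip_width: 0.0001
finger_force: 0.0
```

Call:
apply_moves(
  linear=[
    [0.04, 0, 0],
    [0.08, 0, 0],
    [0.12, 0, 0],
    [0.16, 0, 0],
    [0.2, 0, 0],
  ],
  delta_rot=[
    [0, 0, 0],
    [0, 0, 0],
    [0, 0, 0],
    [0, 0, 0],
    [0, 0, 0],
  ],
)

```text
clock: 3.48
position: [0.4362, 0.0476, 0.1444]
tool_rot: [-3.142, 0.0, -0.106]
force: [-3.8, 1.2, 0.7]
grip_width: -0.0002
finger_force: 0.0
```

Call:
apply_moves(
  linear=[
    [0.04, 0, 0],
    [0.08, 0, 0],
    [0.12, 0, 0],
    [0.16, 0, 0],
    [0.2, 0, 0],
  ],
  delta_rot=[
    [0, 0, 0],
    [0, 0, 0],
    [0, 0, 0],
    [0, 0, 0],
    [0, 0, 0],
  ],
)

```text
clock: 3.9
position: [0.4561, 0.0456, 0.1443]
tool_rot: [-3.142, 0.0, -0.106]
force: [-3.0, 2.5, -0.3]
grip_width: -0.0002
finger_force: 0.0
```

Call:
apply_moves(
  linear=[
    [0.03, 0, 0],
    [0.06, 0, 0],
    [0.09, 0, 0],
    [0.12, 0, 0],
    [0.14, 0, 0],
  ],
  delta_rot=[
    [0, 0, 0],
    [0, 0, 0],
    [0, 0, 0],
    [0, 0, 0],
    [0, 0, 0],
  ],
)

```text
clock: 4.32
position: [0.4701, 0.0441, 0.1443]
tool_rot: [-3.141, -0.0, -0.106]
force: [-3.1, 2.1, -0.5]
grip_width: -0.0003
finger_force: 0.0
```

```bash
python3 -c "
from h import *
snap('top','t1',225,140,370,255,5)"
```

```text
(no output)
```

View pics/t1.png

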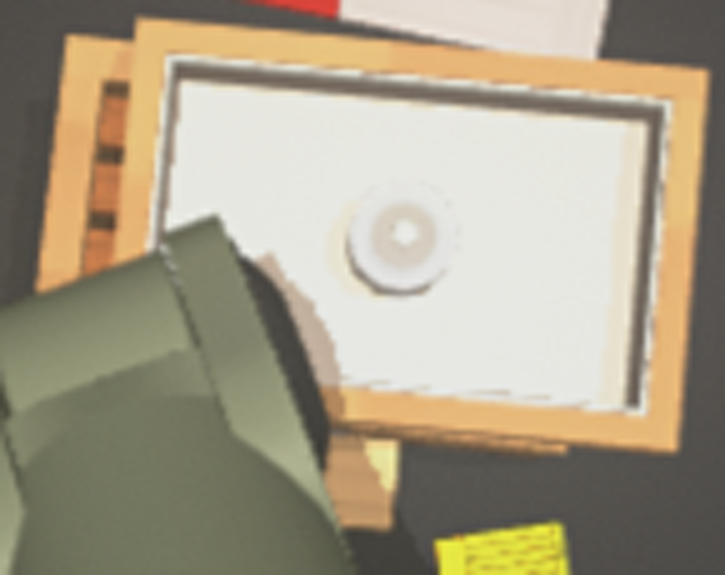

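Now the feeder's corners are at (135,17), (710,70) and (678,453), so it has turned nearly parallel to the hive.

```bash
cat >> h.py <<'E'
def rel(f):
    c,s=np.cos(H[2]),np.sin(H[2]);d=f[:2]-H[:2];return np.round([1e3*(c*d[0]+s*d[1]),1e3*(-s*d[0]+c*d[1]),f[2]-H[2]],3)
E
python3 - <<'E'
from h import *
F=w('top',c2p([(135,17),(710,70),(678,453)],5,225,140),.21)
f,r=fit(F[:,:2],FM[:3]);print(f,r,rel(f))
E
```

```text
[ 0.56748061 -0.06663285 -0.0933589 ] [-0.6 -1.4 -0.3  0.9  0.8  0.6] [ 5.2900e-01 -4.2013e+01  1.3000e-02]
```

Call:
apply_moves(
  linear=[
    [-0.1, 0, 0],
    [-0.2, 0, 0],
    [-0.35, 0, -0.3],
    [-0.35, 0, -0.7],
    [-0.35, 0, -1],
  ],
  delta_rot=[
    [0, 0, 0],
    [0, 0, 0],
    [0, 0, 0],
    [0, 0, 0],
    [0, 0, 0],
  ],
)

```text
clock: 4.78
position: [0.4333, 0.0479, 0.2464]
tool_rot: [3.142, -0.0, -0.105]
force: [0.9, -0.8, 0.3]
grip_width: 0.0002
finger_force: 0.0
```

```bash
python3 -c "
from h import *
print(monitor.observe()['qpos'].round(2))
x,y=hp(-.01,-.215);print(x,y)
to(x,y,.25,np.pi/2-.106)
to(x,y,.25)
"
```

```text
[-0.03  0.21 -0.25  2.04  0.07  0.9  -1.99]
0.5387087815196961 -0.2375352444572197
t 4.78 pos [0.4333 0.0479 0.2464] rpy [ 3.1415e+00 -1.0000e-04 -1.0500e-01] F [ 0.9 -0.8  0.3] lin [ 1.348  2.728 -0.036] rot [ 1.000e-04 -0.000e+00 -7.495e-01]
t 4.78 pos [0.4333 0.0479 0.2464] rpy [ 3.1415e+00 -1.0000e-04 -1.0500e-01] F [ 0.9 -0.8  0.3] lin [ 1.348  2.728 -0.036] rot 0
```

Call:
apply_moves(
  linear=[
    [0, 0.2, 0],
    [0, 0.4, 0],
    [0, 0.6, 0],
    [0, 0.8, 0],
    [0, 1, 0],
  ],
  delta_rot=[
    [0, 0, 0],
    [0, 0, 0],
    [0, 0, 0],
    [0, 0, 0],
    [0, 0, 0],
  ],
)

```text
clock: 5.2
position: [0.4232, -0.0525, 0.2444]
tool_rot: [3.141, -0.001, -0.105]
force: [0.8, 0.4, -0.1]
grip_width: 0.0006
finger_force: 0.0
```

Call:
apply_moves(
  linear=[
    [0, 0.2, 0],
    [0, 0.4, 0],
    [0, 0.6, 0],
    [0, 0.8, 0],
    [0, 1, 0],
  ],
  delta_rot=[
    [0, 0, 0],
    [0, 0, 0],
    [0, 0, 0],
    [0, 0, 0],
    [0, 0, 0],
  ],
)

```text
clock: 5.62
position: [0.4127, -0.1518, 0.2443]
tool_rot: [3.141, -0.0, -0.106]
force: [0.8, -0.4, 0.3]
grip_width: -0.0002
finger_force: 0.0
```

Call:
apply_moves(
  linear=[
    [0.2, 0.15, 0],
    [0.4, 0.3, 0],
    [0.6, 0.45, 0],
    [0.8, 0.6, 0],
    [1, 0.75, 0],
  ],
  delta_rot=[
    [0, 0, -0.05],
    [0, 0, -0.1],
    [0, 0, -0.15],
    [0, 0, -0.2],
    [0, 0, -0.25],
  ],
)

```text
clock: 6.03
position: [0.5053, -0.2366, 0.2443]
tool_rot: [3.141, -0.0, 0.423]
force: [-0.2, 0.0, 1.1]
grip_width: 0.0
finger_force: 0.0
```

Call:
apply_moves(
  linear=[
    [0, 0, 0],
    [0, 0, 0],
    [0, 0, 0],
    [0, 0, 0],
    [0, 0, 0],
  ],
  delta_rot=[
    [0, 0, -0.05],
    [0, 0, -0.1],
    [0, 0, -0.15],
    [0, 0, -0.2],
    [0, 0, -0.25],
  ],
)

```text
clock: 6.45
position: [0.5045, -0.2358, 0.2443]
tool_rot: [-3.142, 0.0, 0.947]
force: [-0.2, -0.2, -0.1]
grip_width: -0.0003
finger_force: 0.0
```

Call:
apply_moves(
  linear=[
    [0, 0, 0],
    [0, 0, 0],
    [0, 0, 0],
    [0, 0, 0],
    [0, 0, 0],
  ],
  delta_rot=[
    [0, 0, -0.05],
    [0, 0, -0.1],
    [0, 0, -0.15],
    [0, 0, -0.2],
    [0, 0, -0.25],
  ],
)

```text
clock: 6.87
position: [0.5045, -0.2357, 0.2443]
tool_rot: [-3.141, 0.0, 1.471]
force: [-0.3, 0.1, 0.3]
grip_width: -0.0001
finger_force: 0.0
```

```bash
python3 -c "
from h import *
print(monitor.observe()['qpos'].round(2))
x,y=hp(-.01,-.215)
to(x,y,.143,np.pi/2-.106)
"
```

```text
[ 0.62  0.42 -0.39  1.75  0.19  1.    0.06]
t 6.87 pos [ 0.5045 -0.2357  0.2443] rpy [-3.1415e+00  4.0000e-04  1.4705e+00] F [-0.3  0.1  0.3] lin [0.017 0.342 1.013] rot [-0.0001  0.0002  0.0027]
```

Call:
apply_moves(
  linear=[
    [0, 0.17, 0],
    [0, 0.34, 0.2],
    [0, 0.34, 0.5],
    [0, 0.34, 0.8],
    [0, 0.34, 1],
  ],
  delta_rot=[
    [0, 0, 0.003],
    [0, 0, 0.003],
    [0, 0, 0.003],
    [0, 0, 0.003],
    [0, 0, 0.003],
  ],
)

```text
clock: 7.28
position: [0.5377, -0.2389, 0.1419]
tool_rot: [-3.14, -0.0, 1.459]
force: [0.2, 0.2, -0.3]
grip_width: 0.0003
finger_force: 0.0
```

Call:
apply_moves(
  linear=[
    [0.04, 0, 0],
    [0.08, 0, 0],
    [0.12, 0, 0],
    [0.16, 0, 0],
    [0.2, 0, 0],
  ],
  delta_rot=[
    [0, 0, 0],
    [0, 0, 0],
    [0, 0, 0],
    [0, 0, 0],
    [0, 0, 0],
  ],
)

```text
clock: 7.7
position: [0.542, -0.2195, 0.1458]
tool_rot: [3.14, 0.001, 1.459]
force: [-0.1, 0.3, -0.1]
grip_width: -0.0002
finger_force: 0.0
```

Call:
apply_moves(
  linear=[
    [0.04, 0, 0],
    [0.08, 0, 0],
    [0.12, 0, 0],
    [0.16, 0, 0],
    [0.2, 0, 0],
  ],
  delta_rot=[
    [0, 0, 0],
    [0, 0, 0],
    [0, 0, 0],
    [0, 0, 0],
    [0, 0, 0],
  ],
)

```text
clock: 8.12
position: [0.5438, -0.2013, 0.1452]
tool_rot: [3.14, 0.002, 1.458]
force: [-0.6, -8.1, 5.6]
grip_width: -0.0
finger_force: 0.0
```

Call:
apply_moves(
  linear=[
    [0.03, 0, 0],
    [0.06, 0, 0],
    [0.09, 0, 0],
    [0.12, 0, 0],
    [0.14, 0, 0],
  ],
  delta_rot=[
    [0, 0, 0],
    [0, 0, 0],
    [0, 0, 0],
    [0, 0, 0],
    [0, 0, 0],
  ],
)

```text
clock: 8.53
position: [0.5454, -0.1873, 0.1452]
tool_rot: [3.14, 0.002, 1.458]
force: [-1.4, -8.7, 6.2]
grip_width: -0.0002
finger_force: 0.0
```

```bash
python3 -c "
from h import *
x,y=hp(-.01,-.146)
to(x,y,.143,np.pi/2-.106)
snap('top','t2',225,140,370,255,5)
"
```

```text
t 8.53 pos [ 0.5454 -0.1873  0.1452] rpy [3.1402e+00 1.8000e-03 1.4577e+00] F [-1.4 -8.7  6.2] lin [ 0.183 -0.015  0.022] rot [ 0.0007  0.0009 -0.0034]
```

View pics/t2.png

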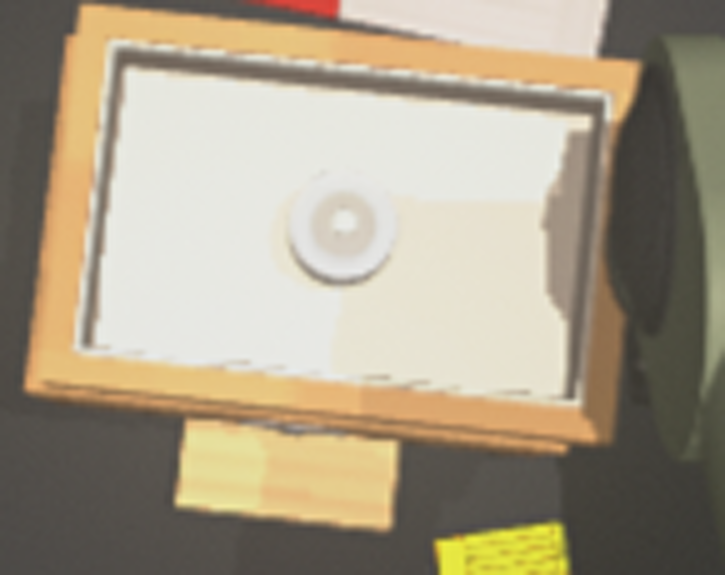

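The feeder corners are now about (78,5), (642,60), (612,443) and (27,390), so it is close to the hive's left end.

Run:
```python
from h import *
F=w('top',c2p([(78,5),(642,60),(612,443),(27,390)],5,225,140),.21)
f,r=fit(F[:,:2],FM);print(f,r,rel(f))
p=monitor.observe()['position'];print('tcp in hive',rel(np.r_[p[:2],0]))
# hive reference check: front top edge seen below feeder + side
print(w('top',c2p([(25,392),(565,451)],5,225,140),.15)); print(hp(-.09,.135),hp(-.09,-.135))
```

```text
[ 0.57206438 -0.03564279 -0.0978055 ] [-1.2  2.1 -1.1 -0.4  0.2  1.4  2.1 -3. ] [ 1.8080e+00 -1.0712e+01  8.0000e-03]
tcp in hive [-8.62400e+00 -1.63872e+02  1.06000e-01]
[[ 0.49559081  0.11878404  0.15      ]
 [ 0.46651825 -0.1491598   0.15      ]]
(np.float64(0.4961883639394301), np.float64(0.11896442467137823)) (np.float64(0.46762192955740856), np.float64(-0.14952013508336384))
```

Contact is about 18 mm from the TCP, which is the wider upper finger touching the rim rather than the tip. I'll back off and tilt the hand so the tip leads. That way the tip can meet the hive wall at the seam.

Call:
apply_moves(
  linear=[
    [-0.05, 0, 0],
    [-0.1, 0, 0],
    [-0.1, 0, 0],
    [-0.1, 0, 0],
    [-0.1, 0, 0],
  ],
  delta_rot=[
    [0, 0, 0],
    [0, 0, 0],
    [0, 0.02, 0],
    [0, 0.04, 0],
    [0, 0.06, 0],
  ],
)

```text
clock: 9.0
position: [0.5441, -0.1962, 0.1446]
tool_rot: [3.141, -0.128, 1.459]
force: [-0.5, -1.3, 0.5]
grip_width: -0.0003
finger_force: 0.0
```

Call:
apply_moves(
  linear=[
    [0.04, 0, 0.005],
    [0.08, 0, 0.01],
    [0.11, 0, 0.014],
    [0.14, 0, 0.018],
    [0.17, 0, 0.021],
  ],
  delta_rot=[
    [0, 0, 0],
    [0, 0, 0],
    [0, 0, 0],
    [0, 0, 0],
    [0, 0, 0],
  ],
)

```text
clock: 9.42
position: [0.5461, -0.1785, 0.1445]
tool_rot: [3.141, -0.124, 1.46]
force: [-0.6, -4.0, -1.1]
grip_width: 0.0001
finger_force: 2.1
```

Call:
apply_moves(
  linear=[
    [0.01, 0, 0.001],
    [0.02, 0, 0.002],
    [0.03, 0, 0.004],
    [0.04, 0, 0.005],
    [0.05, 0, 0.006],
  ],
  delta_rot=[
    [0, 0, 0],
    [0, 0, 0],
    [0, 0, 0],
    [0, 0, 0],
    [0, 0, 0],
  ],
)

```text
clock: 9.83
position: [0.5465, -0.1745, 0.1444]
tool_rot: [3.142, -0.125, 1.458]
force: [0.1, -4.7, -0.5]
grip_width: 0.0001
finger_force: 2.3
```

Run:
```python
from h import *
x,y=hp(-.01,-.146)
to(x,y,.143)
p=monitor.observe()['position'];print('tcp in hive',rel(np.r_[p[:2],0]))
```

```text
t 9.83 pos [ 0.5465 -0.1745  0.1444] rpy [ 3.1415 -0.1251  1.4585] F [ 0.1 -4.7 -0.5] lin [ 0.052 -0.011  0.021] rot 0
tcp in hive [-8.93800e+00 -1.51453e+02  1.06000e-01]
```

Contact is clean now (fz ≈ 0). I'll continue slowly until the hive wall stops the tip.

Call:
apply_moves(
  linear=[
    [0.01, 0, 0.001],
    [0.02, 0, 0.002],
    [0.025, 0, 0.003],
    [0.03, 0, 0.004],
    [0.035, 0, 0.004],
  ],
  delta_rot=[
    [0, 0, 0],
    [0, 0, 0],
    [0, 0, 0],
    [0, 0, 0],
    [0, 0, 0],
  ],
)

```text
clock: 10.25
position: [0.5469, -0.1707, 0.1444]
tool_rot: [3.142, -0.126, 1.459]
force: [0.1, -4.7, -0.1]
grip_width: -0.0
finger_force: 2.2
```

Call:
apply_moves(
  linear=[
    [0.004, 0, 0],
    [0.008, 0, 0.001],
    [0.012, 0, 0.001],
    [0.016, 0, 0.002],
    [0.02, 0, 0.002],
  ],
  delta_rot=[
    [0, 0, 0],
    [0, 0, 0],
    [0, 0, 0],
    [0, 0, 0],
    [0, 0, 0],
  ],
)

```text
clock: 10.67
position: [0.5471, -0.1689, 0.1444]
tool_rot: [-3.142, -0.125, 1.459]
force: [-0.1, -7.5, -0.9]
grip_width: -0.0004
finger_force: 3.9
```

Call:
apply_moves(
  linear=[
    [0.003, 0, 0],
    [0.006, 0, 0],
    [0.009, 0, 0],
    [0.01, 0, 0],
    [0.01, 0, 0],
  ],
  delta_rot=[
    [0, 0, 0],
    [0, 0, 0],
    [0, 0, 0],
    [0, 0, 0],
    [0, 0, 0],
  ],
)

```text
clock: 11.08
position: [0.5471, -0.1688, 0.1445]
tool_rot: [3.142, -0.124, 1.458]
force: [-0.8, -10.5, -1.5]
grip_width: -0.0002
finger_force: 5.4
```

The wall stopped the tip, so y is flush there. I'll back off, raise the hand and look from the top.

Call:
apply_moves(
  linear=[
    [-0.1, 0, 0],
    [-0.2, 0, 0],
    [-0.3, 0, -0.2],
    [-0.4, 0, -0.6],
    [-0.5, 0, -1],
  ],
  delta_rot=[
    [0, 0, 0],
    [0, 0, 0],
    [0, 0, 0],
    [0, 0, 0],
    [0, 0, 0],
  ],
)

```text
clock: 11.5
position: [0.5394, -0.2298, 0.2379]
tool_rot: [-3.139, -0.128, 1.459]
force: [1.2, -0.8, -0.3]
grip_width: -0.0003
finger_force: 0.0
```

Call:
apply_moves(
  linear=[
    [-0.1, 0, 0],
    [-0.2, 0, 0],
    [-0.3, 0, 0],
    [-0.4, 0, 0],
    [-0.5, 0, 0],
  ],
  delta_rot=[
    [0, 0, 0],
    [0, 0, 0],
    [0, 0, 0],
    [0, 0, 0],
    [0, 0, 0],
  ],
)

```text
clock: 11.92
position: [0.5343, -0.2792, 0.23]
tool_rot: [-3.14, -0.127, 1.459]
force: [0.1, -0.3, 0.1]
grip_width: 0.0003
finger_force: 0.0
```

```bash
cat >> h.py <<'E'
def tt(x,y,z,yaw,tilt=.125):
    from scipy.spatial.transform import Rotation as Ro
    s=monitor.observe();R=Ro.from_euler('xyz',s['tool_rot'])
    T=Ro.from_euler('z',yaw)*Ro.from_euler('x',np.pi)*Ro.from_euler('y',tilt)
    p=np.array(s['position'])
    print('pos',p.round(4),'hive',rel(np.r_[p[:2],0])[:2],'lin',(R.inv().apply(np.array([x,y,z])-p)/.1).round(3),'rot',((R.inv()*T).as_rotvec()/np.radians(120)).round(4))
E
python3 - <<'E'
from h import *
snap('top','t3',225,140,370,255,5)
x,y=hp(.13,-.18);print(x,y)
tt(x,y,.25,np.pi-.106)
print(monitor.observe()['qpos'].round(2))
E
```

```text
0.6816260539976021 -0.21754391565006065
pos [ 0.5338 -0.2814  0.2298] hive [ -10.282 -259.169] lin [ 0.822  1.396 -0.103] rot [ 0.0935 -0.001  -0.7478]
[ 0.75  0.55 -0.44  1.6   0.12  1.07  0.19]
```

View pics/t3.png

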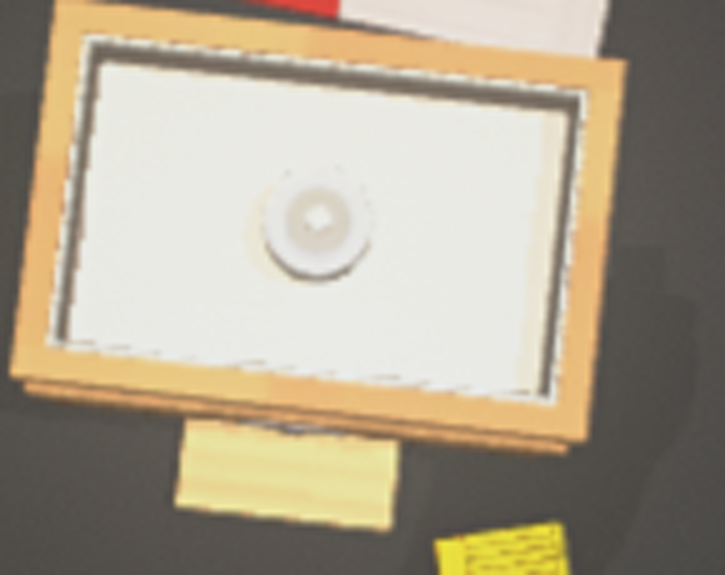

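Feeder corners: (55,2), (627,62), (590,440), (12,376). The hive's front edge shows below the feeder from (25,392) to (568,452).

Run:
```python
from h import *
C=[(55,2),(627,62),(590,440),(12,376)]
F=w('top',c2p(C,5,225,140),.21)
f,r=fit(F[:,:2],FM);print(f,r,rel(f))
q=proj('top',[[*hp(*m),.21] for m in FM]);print('flush corners', ((q-[225,140]+.5)*5-.5).round(1))
q=proj('top',[[*hp(*m),.15] for m in FM]);print('hive corners', ((q-[225,140]+.5)*5-.5).round(1))
```

```text
[ 0.57417348 -0.02682499 -0.10740229] [ 0.7 -1.   0.6  0.6 -0.2  0.9 -1.  -0.6] [ 2.972e+00 -1.720e+00 -1.000e-03]
flush corners [[ 52.5   6.7]
 [621.2  66.2]
 [584.  446.1]
 [  9.  384.5]]
hive corners [[ 65.4  34.9]
 [600.9  91.1]
 [565.7 448.8]
 [ 24.6 390.8]]
```

The feeder is about 3 mm too far back and roughly square otherwise. I'll push it from the back against the wall stop.

Call:
apply_moves(
  linear=[
    [0.1, 0.2, -0.05],
    [0.2, 0.4, -0.1],
    [0.3, 0.6, -0.15],
    [0.4, 0.8, -0.2],
    [0.5, 1, -0.25],
  ],
  delta_rot=[
    [0, 0, 0],
    [0, 0, 0],
    [0, 0, 0],
    [0, 0, 0],
    [0, 0, 0],
  ],
)

```text
clock: 12.38
position: [0.6402, -0.243, 0.2619]
tool_rot: [-3.141, -0.126, 1.459]
force: [0.2, 0.5, -0.2]
grip_width: 0.0001
finger_force: 0.0
```

Call:
apply_moves(
  linear=[
    [0.06, 0.12, 0],
    [0.12, 0.25, 0],
    [0.18, 0.37, 0],
    [0.24, 0.5, 0],
    [0.3, 0.6, 0],
  ],
  delta_rot=[
    [0.006, 0, -0.05],
    [0.012, 0, -0.1],
    [0.019, 0, -0.15],
    [0.025, 0, -0.2],
    [0.031, 0, -0.25],
  ],
)

```text
clock: 12.8
position: [0.703, -0.2203, 0.265]
tool_rot: [3.141, -0.127, 1.992]
force: [0.2, 0.1, 0.6]
grip_width: -0.0001
finger_force: 0.0
```

Call:
apply_moves(
  linear=[
    [0, 0, 0],
    [0, 0, 0],
    [0, 0, 0],
    [0, 0, 0],
    [0, 0, 0],
  ],
  delta_rot=[
    [0.006, 0, -0.05],
    [0.012, 0, -0.1],
    [0.019, 0, -0.15],
    [0.025, 0, -0.2],
    [0.031, 0, -0.25],
  ],
)

```text
clock: 13.22
position: [0.7023, -0.2205, 0.2651]
tool_rot: [3.14, -0.126, 2.52]
force: [-0.1, 0.1, -0.2]
grip_width: -0.0002
finger_force: 0.0
```

Call:
apply_moves(
  linear=[
    [0, 0, 0],
    [0, 0, 0],
    [0, 0, 0],
    [0, 0, 0],
    [0, 0, 0],
  ],
  delta_rot=[
    [0.006, 0, -0.05],
    [0.012, 0, -0.1],
    [0.019, 0, -0.15],
    [0.025, 0, -0.2],
    [0.031, 0, -0.25],
  ],
)

```text
clock: 13.63
position: [0.7023, -0.2205, 0.2651]
tool_rot: [3.139, -0.125, 3.048]
force: [-0.4, 0.0, -0.2]
grip_width: -0.0002
finger_force: 0.0
```

Run:
```python
from h import *
x,y=hp(.13,0)
tt(x,y,.25,np.pi-.106)
tt(x,y,.146,np.pi-.106)
print(monitor.observe()['qpos'].round(2))
```

```text
pos [ 0.7023 -0.2205  0.2651] hive [ 150.822 -180.713] lin [0.166 1.809 0.178] rot [0.0007 0.0001 0.0058]
pos [ 0.7023 -0.2205  0.2651] hive [ 150.822 -180.713] lin [0.036 1.806 1.21 ] rot [0.0007 0.0001 0.0058]
[ 0.53  0.84 -0.69  1.04  0.48  1.53  1.42]
```

Call:
apply_moves(
  linear=[
    [0, 0.2, 0],
    [0, 0.4, 0],
    [0, 0.6, 0],
    [0, 0.8, 0],
    [0.02, 1, 0.2],
  ],
  delta_rot=[
    [0, 0, 0.006],
    [0, 0, 0.006],
    [0, 0, 0.006],
    [0, 0, 0.006],
    [0, 0, 0.006],
  ],
)

```text
clock: 14.05
position: [0.7093, -0.1194, 0.2488]
tool_rot: [3.14, -0.12, 3.03]
force: [0.6, 0.6, 0.7]
grip_width: -0.0002
finger_force: 0.0
```

Call:
apply_moves(
  linear=[
    [0, 0.2, 0],
    [0, 0.4, 0.1],
    [0, 0.6, 0.3],
    [0, 0.8, 0.5],
    [0, 0.8, 0.7],
  ],
  delta_rot=[
    [0, 0, 0],
    [0, 0, 0],
    [0, 0, 0],
    [0, 0, 0],
    [0, 0, 0],
  ],
)

```text
clock: 14.47
position: [0.7079, -0.0347, 0.176]
tool_rot: [3.138, -0.124, 3.035]
force: [0.4, 0.6, 0.2]
grip_width: -0.0001
finger_force: 0.0
```

Run:
```python
from h import *
x,y=hp(.13,0)
tt(x,y,.146,np.pi-.106)
```

```text
pos [ 0.7079 -0.0347  0.176 ] hive [136.79    4.581] lin [ 0.03  -0.047  0.306] rot [ 0.0018  0.0003 -0.0004]
```

Call:
apply_moves(
  linear=[
    [0, -0.02, 0.1],
    [0.01, -0.05, 0.2],
    [0.03, -0.05, 0.31],
    [0.1, -0.05, 0.318],
    [0.18, -0.05, 0.328],
  ],
  delta_rot=[
    [0, 0, 0],
    [0, 0, 0],
    [0, 0, 0],
    [0, 0, 0],
    [0, 0, 0],
  ],
)

```text
clock: 14.88
position: [0.6853, -0.0434, 0.1467]
tool_rot: [3.141, -0.124, 3.028]
force: [-0.3, 0.3, -0.3]
grip_width: 0.0001
finger_force: 0.0
```

Call:
apply_moves(
  linear=[
    [0.03, 0, 0.004],
    [0.06, 0, 0.008],
    [0.08, 0, 0.01],
    [0.1, 0, 0.012],
    [0.1, 0, 0.012],
  ],
  delta_rot=[
    [0, 0, 0],
    [0, 0, 0],
    [0, 0, 0],
    [0, 0, 0],
    [0, 0, 0],
  ],
)

```text
clock: 15.3
position: [0.6759, -0.0417, 0.1473]
tool_rot: [3.141, -0.123, 3.029]
force: [0.1, 0.1, -0.3]
grip_width: 0.0
finger_force: 0.0
```

Run:
```python
from h import *
x,y=hp(.101,0)
tt(x,y,.146,np.pi-.106)
```

```text
pos [ 0.6759 -0.0417  0.1473] hive [105.652  -5.733] lin [0.045 0.057 0.019] rot [ 0.0007  0.001  -0.003 ]
```

Call:
apply_moves(
  linear=[
    [0.006, 0, 0.004],
    [0.012, 0, 0.008],
    [0.018, 0, 0.01],
    [0.024, 0, 0.011],
    [0.03, 0, 0.012],
  ],
  delta_rot=[
    [0, 0, 0],
    [0, 0, 0],
    [0, 0, 0],
    [0, 0, 0],
    [0, 0, 0],
  ],
)

```text
clock: 15.72
position: [0.6731, -0.0413, 0.1462]
tool_rot: [3.141, -0.123, 3.029]
force: [3.3, 0.8, -1.3]
grip_width: 0.0001
finger_force: 1.7
```

Call:
apply_moves(
  linear=[
    [0.003, 0, 0],
    [0.006, 0, 0.001],
    [0.009, 0, 0.001],
    [0.012, 0, 0.001],
    [0.015, 0, 0.002],
  ],
  delta_rot=[
    [0, 0, 0],
    [0, 0, 0],
    [0, 0, 0],
    [0, 0, 0],
    [0, 0, 0],
  ],
)

```text
clock: 16.13
position: [0.6713, -0.0411, 0.1462]
tool_rot: [3.141, -0.123, 3.029]
force: [3.7, -0.7, -1.2]
grip_width: -0.0
finger_force: 1.7
```

Call:
apply_moves(
  linear=[
    [0.003, 0, 0],
    [0.006, 0, 0.001],
    [0.009, 0, 0.001],
    [0.01, 0, 0.001],
    [0.01, 0, 0.001],
  ],
  delta_rot=[
    [0, 0, 0],
    [0, 0, 0],
    [0, 0, 0],
    [0, 0, 0],
    [0, 0, 0],
  ],
)

```text
clock: 16.55
position: [0.6702, -0.041, 0.1462]
tool_rot: [3.141, -0.123, 3.029]
force: [2.9, -0.3, -2.4]
grip_width: 0.0002
finger_force: 1.3
```

Run:
```python
from h import *
x,y=hp(.101,0)
tt(x,y,.146,np.pi-.106)
```

```text
pos [ 0.6702 -0.041   0.1462] hive [99.992 -5.608] lin [-0.01   0.056  0.001] rot [ 0.0007  0.0007 -0.0029]
```

Call:
apply_moves(
  linear=[
    [0.002, 0, 0],
    [0.004, 0, 0],
    [0.006, 0, 0.001],
    [0.008, 0, 0.001],
    [0.008, 0, 0.001],
  ],
  delta_rot=[
    [0, 0, 0],
    [0, 0, 0],
    [0, 0, 0],
    [0, 0, 0],
    [0, 0, 0],
  ],
)

```text
clock: 16.97
position: [0.6695, -0.0409, 0.1462]
tool_rot: [3.141, -0.123, 3.029]
force: [2.7, -0.2, -2.4]
grip_width: -0.0
finger_force: 1.5
```

Call:
apply_moves(
  linear=[
    [0.002, 0, 0],
    [0.004, 0, 0],
    [0.006, 0, 0.001],
    [0.008, 0, 0.001],
    [0.008, 0, 0.001],
  ],
  delta_rot=[
    [0, 0, 0],
    [0, 0, 0],
    [0, 0, 0],
    [0, 0, 0],
    [0, 0, 0],
  ],
)

```text
clock: 17.38
position: [0.6689, -0.0408, 0.1463]
tool_rot: [3.141, -0.123, 3.029]
force: [4.1, -0.4, -3.1]
grip_width: -0.0002
finger_force: 2.0
```

Call:
apply_moves(
  linear=[
    [0.002, 0, 0],
    [0.004, 0, 0],
    [0.006, 0, 0.001],
    [0.008, 0, 0.001],
    [0.008, 0, 0.001],
  ],
  delta_rot=[
    [0, 0, 0],
    [0, 0, 0],
    [0, 0, 0],
    [0, 0, 0],
    [0, 0, 0],
  ],
)

```text
clock: 17.8
position: [0.6685, -0.0408, 0.1464]
tool_rot: [3.141, -0.122, 3.029]
force: [7.5, -1.0, -2.7]
grip_width: -0.0001
finger_force: 3.3
```

Run:
```python
from h import *
tt(.6,0,.146,np.pi-.106)
```

```text
pos [ 0.6685 -0.0408  0.1464] hive [98.296 -5.64 ] lin [0.721 0.328 0.093] rot [ 0.0008  0.0015 -0.0031]
```

The wall stop is reached from the back as well. I'll retreat and check.

Call:
apply_moves(
  linear=[
    [-0.08, 0, 0],
    [-0.16, 0, 0],
    [-0.3, 0, -0.2],
    [-0.5, 0, -0.6],
    [-0.7, 0, -1],
  ],
  delta_rot=[
    [0, 0, 0],
    [0, 0, 0],
    [0, 0, 0],
    [0, 0, 0],
    [0, 0, 0],
  ],
)

```text
clock: 18.22
position: [0.7457, -0.05, 0.2323]
tool_rot: [3.141, -0.127, 3.03]
force: [1.9, 0.4, 0.1]
grip_width: 0.0004
finger_force: 0.0
```

Call:
apply_moves(
  linear=[
    [0, -0.2, 0],
    [0, -0.4, 0],
    [0, -0.6, 0],
    [0, -0.8, 0],
    [0, -1, 0],
  ],
  delta_rot=[
    [0, 0, 0],
    [0, 0, 0],
    [0, 0, 0],
    [0, 0, 0],
    [0, 0, 0],
  ],
)

```text
clock: 18.63
position: [0.7343, -0.1497, 0.2315]
tool_rot: [3.141, -0.125, 3.03]
force: [-0.4, 0.2, 0.8]
grip_width: 0.0
finger_force: 0.0
```

Call:
apply_moves(
  linear=[
    [0, -0.2, 0],
    [0, -0.4, 0],
    [0, -0.6, 0],
    [0, -0.8, 0],
    [0, -1, 0],
  ],
  delta_rot=[
    [0, 0, 0],
    [0, 0, 0],
    [0, 0, 0],
    [0, 0, 0],
    [0, 0, 0],
  ],
)

```text
clock: 19.05
position: [0.7231, -0.2491, 0.2314]
tool_rot: [3.14, -0.125, 3.03]
force: [0.4, 0.2, 0.1]
grip_width: -0.0002
finger_force: 0.0
```

Run:
```python
from h import *
snap('top','t4',225,140,370,255,5)
tt(.6,0,.146,np.pi-.106)
```

```text
pos [ 0.7222 -0.2543  0.2312] hive [ 174.248 -212.285] lin [1.392 2.385 1.03 ] rot [-0.      0.0001 -0.0051]
```

View pics/t4.png

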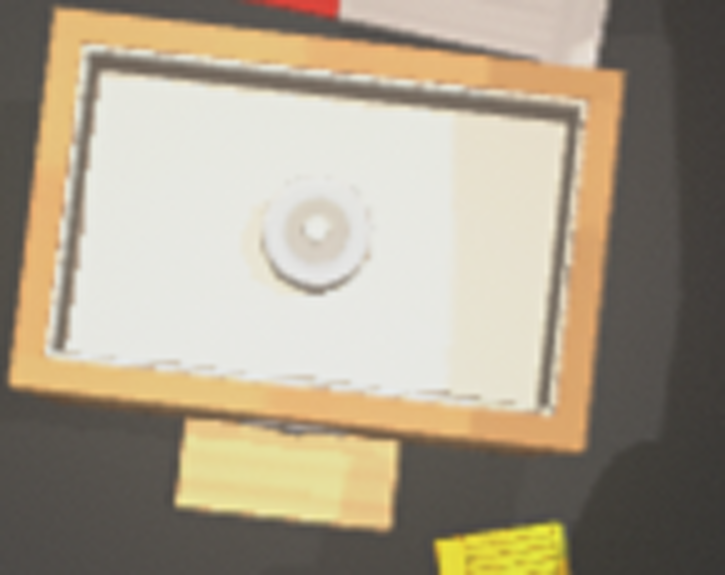

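The hive's front edge is now hidden, with feeder corners at (55,8), (625,71), (585,451) and (9,386). I'll measure the edges to subpixel precision: hive edges from the first picture, feeder edges from this one.

```bash
cat >> h.py <<'E'
def edge(img,a,b,z,n,t0=.05,t1=.95,half=.012):
    """sub-pixel offsets (mm, outward along n) of wood/dark edge from model edge a-b (hive xy) at height z"""
    red=cv2.GaussianBlur(img[:,:,0].astype(np.float32),(3,3),0.6); out=[]
    for t in np.linspace(t0,t1,60):
        s=np.linspace(-half,half,97); P=[[*hp(*(np.array(a)*(1-t)+np.array(b)*t+np.array(n)*k)),z] for k in s]
        q=proj('top',P).astype(np.float32); v=cv2.remap(red,q[None,:,0],q[None,:,1],cv2.INTER_LINEAR)[0]
        g=-np.gradient(v); i=g.argmax()
        if 3<i<93 and v[:i].max()-v[i:].min()>50:
            w_=np.clip(g[max(0,i-12):i+13],0,None); out.append((t,(w_*s[max(0,i-12):i+13]).sum()/w_.sum()*1e3))
    o=np.array(out)
    if len(o)<8: return len(o)
    p=np.polyfit(o[:,0],o[:,1],1); r=o[:,1]-np.polyval(p,o[:,0]); k=abs(r)<2*np.median(abs(r))+.2; p=np.polyfit(o[k,0],o[k,1],1)
    return len(o),np.polyval(p,[0,1]).round(2)
BL,BR,FR,FL=(.09,.135),(.09,-.135),(-.09,-.135),(-.09,.135)
def feeder(img):
    for nm,a,b,n in(('back L-R',BL,BR,(1,0)),('right B-F',BR,FR,(0,-1)),('front R-L',FR,FL,(-1,0)),('left F-B',FL,BL,(0,1))): print(nm,edge(img,a,b,.21,n))
E
python3 - <<'E'
from h import *
i0=cv2.imread('pics/top0.png')[:,:,::-1]
print('hive left F-B',edge(i0,FL,BL,.15,(0,1)),'hive back L-R',edge(i0,BL,BR,.15,(1,0),.03,.75))
print('hive front stub',edge(i0,FL,FR,.15,(-1,0),.02,.2))
for n in('t3','t4'): print(n); feeder(np.load(n+'_p.npy'))
i3=np.load('t3_p.npy'); print('t3 hive front L-R',edge(i3,FL,FR,.15,(-1,0),.03,.25),edge(i3,FL,FR,.15,(-1,0),.75,.97))
E
```

```text
hive left F-B (60, array([ 0.55, -0.46])) hive back L-R (60, array([ 0.65, -1.01]))
hive front stub (43, array([0.14, 9.23]))
t3
back L-R (38, array([5.38, 1.5 ]))
right B-F (60, array([1.6 , 0.72]))
front R-L (60, array([4.3 , 3.08]))
left F-B (60, array([ 0.49, -0.54]))
t4
back L-R (52, array([ 0.44, -2.68]))
right B-F (60, array([ 1.69, -0.06]))
front R-L (60, array([2.38, 0.69]))
left F-B (60, array([ 0.65, -0.65]))
t3 hive front L-R (60, array([1.16, 1.85])) (60, array([2.51, 2.3 ]))
```

Edge fits put the feeder within about 1 mm of the hive: left end ≤0.2 mm, front ≤0.5 mm, turn about 0.002 rad. One last look from the side.

Run:
```python
from h import *
snap('side','s2',220,150,330,280,5)
```

```text
(no output)
```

View pics/s2.png

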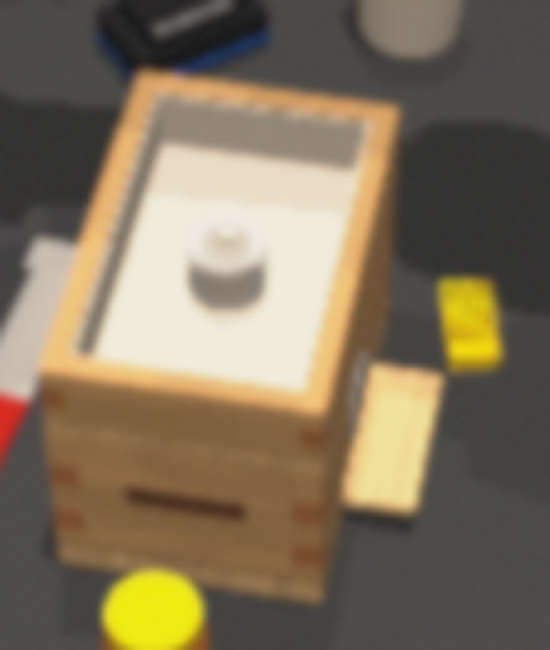

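The feeder's left end face runs straight into the hive's, with the seam at about (180,440) and the corner edges continuous at (48,400) and (325,450). The walls look flush and the hand is clear, so I'm handing in.

```bash
python3 -c "
from workcell import workorder
print(workorder.job_done())"
```

```text
the job is handed in; nothing more can be done
None
```

The feeder now sits square on the hive, with its walls flush to within about 1 mm by the camera measurements; the hand is clear, nothing else was touched, and the job is handed in at about 19 s of the 72 s allowed.

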